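# Push a stuck tube out of its centrifuge adapter

### The job

The sample tube has stuck inside the blue centrifuge adapter. Take the orange-handled push-out rod from its mat, push the tube out from behind through the access hole in the adapter's floor until the whole tube lies clear of the mouth on the two catch rails, then draw the rod out again and lay it back on its mat. Move the tube with the rod only, and leave the other things on the bench where they stand.

Things in the scene. Friction and masses are not known exactly. Their poses are not given: they have to be found in the camera images.
- access_hole (a point): Centre of the round access hole in the rear face of the blue adapter, 48 mm above the worktop. +x is level and is the push direction, into the hole along the bore axis; z is up. The hole is 16 mm in diameter through an 8 mm floor; then comes a bore 26 mm in diameter, open at the mouth 122 mm from this point along +x.
- stand: Fixed stand, origin on the worktop below the access hole, axes as access_hole. It carries the adapter, a level cylinder 54 mm in diameter (59 mm at the mouth), 122 mm long, clamped immovably. Aluminium base plate 84 mm wide, top 11 mm above the worktop, from x = -8 to 284 mm. Brass spring plungers at x = 82 mm reach 36 mm to either side of the axis.
- mouth (a point): Centre of the adapter's open mouth, 122 mm from the access hole; same axes. From here two steel catch rails run on in line with the bore to an end plate 150 mm further along +x; the tube slides straight out onto them. Two spring plungers 40 mm inside grip the tube: it slides stiffly (about 7 to 15 N) for the first 65 mm or so, then freely. They never stand closer than 9 mm to the axis.
- tube_center (a point): Centre of the stuck tube: off-white, round-bottomed, flush red plug, 104 mm long, 24 mm in diameter, about 40 g. It lies in the bore, rounded bottom 9 to 15 mm from the rear face, plug end 3 to 9 mm inside the mouth. x runs along the tube towards the plug. The tube is wholly out when this point is more than 174 mm from the access hole along the push direction.
- rod_handle (a point): Centre of the square orange handle of the push-out rod: 64 mm long, 22 x 22 mm, dark grip bands; whole rod about 80 g. It lies on the mat with this point 14 mm above the worktop. x points along the rod to its tip; the handle's front face (a shoulder, too big for the access hole) is 32 mm ahead of this point. Grasp it across its 22 mm width.
- rod_tip (a point): Domed tip of the push-out rod, on its axis: a steel rod 10 mm in diameter that sticks 132 mm out of the handle, 164 mm ahead of the handle's centre. With the shoulder against the adapter's rear face the tip stands 132 mm inside, 10 mm beyond the mouth, and the tube is out.
- mat: Flat grey mat fixed to the worktop, 250 mm (its x) by 110 mm (its y), 3 mm thick, origin under its centre. The rod lies on it along its x axis at the start, tip towards +x.
- glass_jar: Clear glass jar 68 mm in diameter, 103 mm tall, at the back of the bench; origin under its centre. Leave alone.
- lab_timer: White bench timer 64 x 62 x 20 mm near the front edge; origin under its centre. Leave alone.
- carton: Small white carton 100 x 50 x 36 mm at the back of the bench; origin under its centre. Leave alone.

How it is judged:
On the way, in this order (a step that is already met when the one before it is completed fails the run):
1. the rod's tip is through the access hole and presses on the tube (x of rod_tip in the frame of access_hole above 0.004 m and distance between rod_tip and access_hole below 0.1 m and contact force between rod and tube above 1 N).
2. the rod has pushed the tube wholly out of the mouth (x of rod_tip in the frame of access_hole above 0.115 m and x of tube_center in the frame of access_hole above 0.174 m), for 0.1 s.
3. the rod is drawn out of the adapter (x of rod_tip in the frame of access_hole below -0.002 m), for 0.1 s.
At the end, for the whole second after the job is handed in: The tube lies at rest on the catch rails, wholly out of the adapter's mouth (its centre 174 to 230 mm from the access hole along the bore axis, within 6 mm sideways); the rod lies flat and at rest on the mat, handle centre and tip both within the mat's outline (x of tube_center in the frame of access_hole between 0.174 and 0.23 m and y of tube_center in the frame of access_hole between -0.006 and 0.006 m and z of tube_center in the frame of access_hole between -0.007 and 0.006 m and x of rod_handle in the frame of mat between -0.125 and 0.125 m and y of rod_handle in the frame of mat between -0.055 and 0.055 m and x of rod_tip in the frame of mat between -0.125 and 0.125 m and y of rod_tip in the frame of mat between -0.055 and 0.055 m and height (world z) of rod_handle below 0.02 m and height (world z) of rod_tip below 0.025 m and linear speed of each of tube, rod below 0.01 m/s); the robot touches nothing.
It fails at once if the gripper or arm touches the tube (contact force between any of the fingers, the arm and tube above 0.5 N).
It fails at once if the jar, timer or carton is shifted by more than 20 mm (distance of any of glass_jar, lab_timer, carton from where it was at the start of the episode above 0.02 m).
It also fails if it takes over 50 s, if anything falls off the work surface, if the arm or the gripper's body presses on something with over 40 N, if the wrist force passes 120 N, or if a joint passes its speed limit or range.

### The arm

A 7-joint arm with a two-finger parallel gripper is mounted at the origin on a cart in front of the work surface, level with it; the furniture and walls round the work are solid. World frame = base frame: x ahead of the robot, y to its left, z up, the work surface at z = 0. Lengths are in m, angles in rad, forces in N, time in s.
With the tool pointing down it reaches from about 0.4 to 0.9 m from the base axis. Payload 5.5 kg.
Tool frame: the origin (TCP) lies midway between the tips of the shut fingers; the grasp point (between the pads) lies 19 mm behind it (manip.grip_depth is the distance from the TCP to the grasp point, in m); z points along the fingers, x is the direction in which the jaws open and shut, and the axes are right-handed (so a half turn about z gives the same grasp; the last joint's range is limited). The gripper opens to 92 mm and grips with 3 to 60 N. Pads are 19 mm wide; open, the fingers measure 130 mm over their backs; the gripper's body (75 mm by 190 mm) begins 47 mm behind the grasp point.
Start: joints at [-0.98, 0.501, -0.427, 1.55, 0.221, 1.138, -0.21], TCP at [0.209, 0.615, 0.227] pointing down, gripper open.
Joint ranges: [-2.88, 2.88], [-0.31, 2.03], [-1.54, 1.56], [0.2, 2.42], [-1.41, 4.55], [0.19, 2.02], [-2.57, 2.57]. Speed limits (rad/s): [2.57, 2.57, 3.14, 3.14, 3.14, 3.14, 3.14].

### API

Orientations are given as a unit quaternion [x, y, z, w].
In Python, from bench import manip, effector, viewer gives the robot as it stands. Calls block until the motion is done:
- manip.move_pose(position, orientation): joint-space move of the TCP to a pose.
- manip.servo_line(position, ori=None, vel=0.15): straight line of the TCP; ori=None keeps the orientation; vel is the mean speed in m/s.
- manip.movej(angles): joint-space move.
- effector.open_jaws() and effector.close(f_grip=None): open the fingers fully, or close them until they stop; f_grip is the grip in N (None keeps the last).
- manip.sleep(seconds).
- manip.solve_ik(position, orientation): joint angles nearest the present ones, or None.
- viewer.get_image(name): name is "scene" or "side" or "wrist"; returns the picture (384x512x3 uint8, red, green, blue); there is no depth.
- viewer.get_calibration(name): a dict with "vfov" (degrees; the focal length in pixels is half the picture's height over the tangent of half this angle, whatever the lens; pixels are square), "cx", "cy" (the principal point, pixels), "dist_coeffs" ([k1, k2, p1, p2, k3] as OpenCV has them; the pictures are not rectified), "eye" and "attitude" of the camera in the world. Camera axes: x right, y down, z forward; pixel columns grow to the right and rows downward; lengths in m; the calibration is good to about 2 mm. A picture is of the moment at which its call begins: read the wrist's pose just before it. get_calibration takes no time and is no camera call; for the wrist camera it gives the pose at the moment of the call.
A pose or a line that the arm cannot do raises manip.PlanningError and nothing moves.
- manip.hand_in(): hands the job in, once; it reports no verdict.
Readings, each from a call of its own:
- manip.current_clock(): time.
- manip.current_q(): joint angles.
- manip.current_joint_velocities(): joint speeds.
- manip.current_tau(): joint torques, N m.
- manip.current_tool_pos(): TCP position.
- manip.current_tcp_rot(): TCP orientation.
- manip.current_force(): force on the tool from outside, world axes, zero at the start.
- manip.current_wrist_torque(): the same for the moment, N m.
- manip.current_finger_gap(): finger opening in m.
Only numpy, scipy, OpenCV 4.12 (cv2) and the standard library are available. Lean on these libraries where they do the work, as an engineer would, in place of code of your own. Each camera call takes 0.05 s, during which the arm holds its last target.

## Working session

There is one attempt and no reset: what is moved stays moved. The work goes in short steps, each a Python script; the robot and the scene stay as the last script left them, time stands still between calls to the robot, and variables do not carry over. Pictures are saved under pics/ and viewed, and the job is handed in when it is done.

```bash
mkdir -p pics; ls; python3 - <<'E'
from bench import manip, effector, viewer
import cv2
for n in ["scene","side","wrist"]:
    c=viewer.get_calibration(n); print(n,c)
    im=viewer.get_image(n); cv2.imwrite(f"pics/{n}0.png",im[:,:,::-1])
print(manip.current_clock(),manip.current_tool_pos(),manip.current_tcp_rot(),manip.grip_depth)
E
```

```text
pics
scene {'vfov': 51.31236503757879, 'cx': 257.7335037334976, 'cy': 187.52262953361483, 'dist_coeffs': array([0.00525544, 0.        , 0.        , 0.        , 0.        ]), 'eye': array([ 0.06075388, -0.77682719,  0.99888276]), 'attitude': array([ 0.89518295, -0.2635235 ,  0.10336878, -0.34426408])}
side {'vfov': 57.51842346413506, 'cx': 254.14693432963762, 'cy': 194.76562032540053, 'dist_coeffs': array([-0.02046574,  0.        ,  0.        ,  0.        ,  0.        ]), 'eye': array([0.53703523, 0.88892074, 0.49919335]), 'attitude': array([-0.00541605,  0.84324103, -0.53748747,  0.00473806])}
wrist {'vfov': 64.30147796412996, 'cx': 256.02946009142255, 'cy': 188.30314559800877, 'dist_coeffs': array([0.00896753, 0.        , 0.        , 0.        , 0.        ]), 'eye': array([0.13101816, 0.64204706, 0.38317732]), 'attitude': array([0.80261022, 0.57538562, 0.09088438, 0.12840659])}
0.15 [0.20912398 0.614901   0.22591809] [ 8.12981639e-01  5.82288867e-01 -6.11460937e-04  3.95005613e-04] 0.0188
```

View pics/scene0.png

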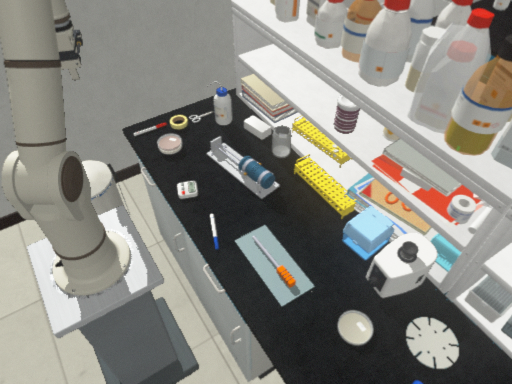

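View pics/side0.png

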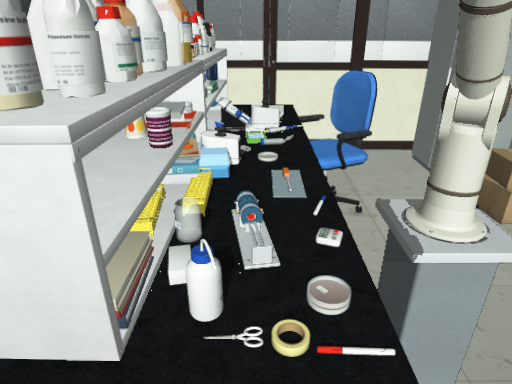

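View pics/wrist0.png

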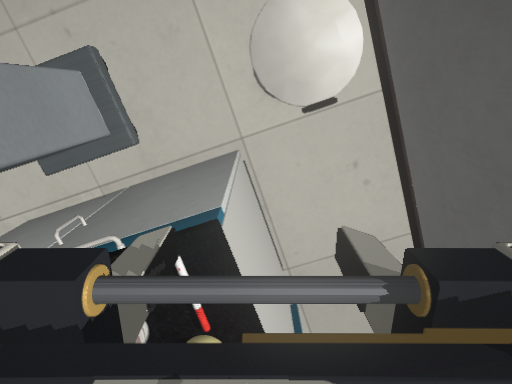

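The scene view shows the mat and rod: handle at about (287,277), tip at about (255,238). It also shows the adapter, with its rear face near (268,185) and rails running up-left to (215,145). The push direction is roughly +y. I'll crop in closer.

```bash
cat > h.py <<'E'
import numpy as np, cv2
from scipy.spatial.transform import Rotation as R
def K(c,H=384):
    f=H/2/np.tan(np.radians(c['vfov'])/2); return np.array([[f,0,c['cx']],[0,f,c['cy']],[0,0,1.]])
def ray(c,uv):
    p=cv2.undistortPoints(np.array(uv,float).reshape(-1,1,2),K(c),np.array(c['dist_coeffs'])).reshape(-1,2)
    d=np.c_[p,np.ones(len(p))]; return R.from_quat(c['attitude']).apply(d)
def onz(c,uv,z):
    d=ray(c,uv); e=np.array(c['eye']); return e+d*((z-e[2])/d[:,2])[:,None]
def proj(c,P):
    Rm=R.from_quat(c['attitude']).inv(); q=Rm.apply(np.atleast_2d(P)-c['eye'])
    return cv2.projectPoints(q,np.zeros(3),np.zeros(3),K(c),np.array(c['dist_coeffs']))[0].reshape(-1,2)
E
python3 - <<'E'
import cv2
a=cv2.imread('pics/scene0.png')
cv2.imwrite('pics/c1.png',cv2.resize(a[215:310,225:325],None,fx=6,fy=6,interpolation=cv2.INTER_CUBIC))
cv2.imwrite('pics/c2.png',cv2.resize(a[120:205,195:295],None,fx=6,fy=6,interpolation=cv2.INTER_CUBIC))
b=cv2.imread('pics/side0.png')
cv2.imwrite('pics/c3.png',cv2.resize(b[160:275,210:320],None,fx=5,fy=5,interpolation=cv2.INTER_CUBIC))
E
```

```text
(no output)
```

View pics/c1.png

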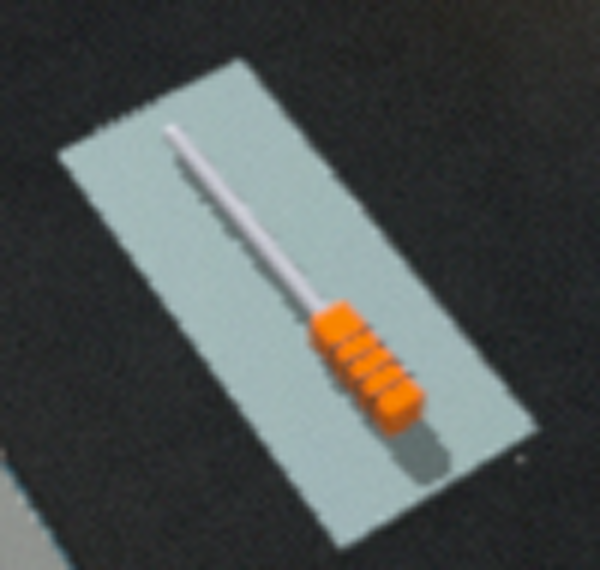

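View pics/c2.png

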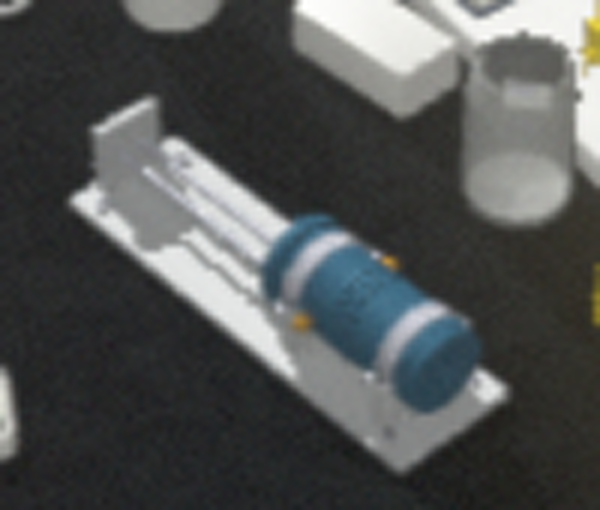

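View pics/c3.png

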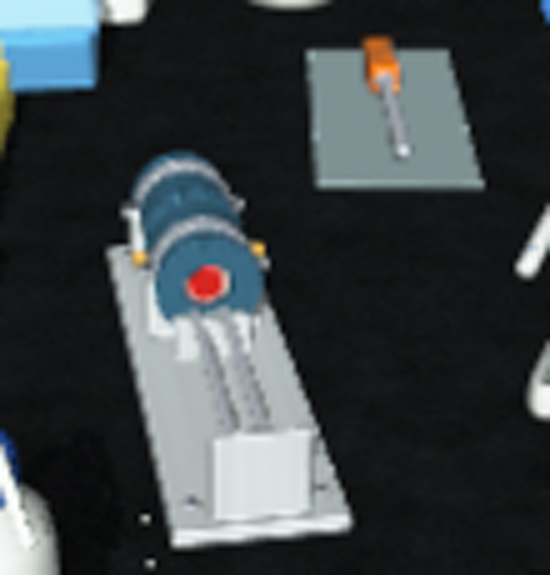

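```bash
python3 - <<'E'
from bench import viewer
from h import *
np.set_printoptions(precision=4,suppress=True)
s=viewer.get_calibration('scene'); d=viewer.get_calibration('side')
f=lambda p,k,o:(np.array(p,float)+.5)/k-.5+o
c1=lambda p:f(p,6,[225,215]); c2=lambda p:f(p,6,[195,120]); c3=lambda p:f(p,5,[210,160])
m=onz(s,c1([(240,58),(58,155),(342,548),(540,430)]),.003);print('mat',m,m.mean(0))
m2=onz(d,c3([(307,50),(448,50),(484,187),(316,187)]),.003);print('mat side',m2,m2.mean(0))
for a in (m,m2): print([np.linalg.norm(a[i]-a[i-1]) for i in range(4)])
t=onz(s,c1([(172,130)]),.014+0.0); print('tip',t, onz(d,c3([(403,154)]),.014))
h=onz(s,c1([(325,327),(346,304),(420,392),(393,412)]),.025);print('handle top',h,h.mean(0))
p=onz(s,c2([(70,199),(172,137),(508,390),(400,462)]),.011);print('plate',p)
print([np.linalg.norm(p[i]-p[i-1]) for i in range(4)])
p2=onz(d,c3([(108,248),(174,530),(350,518)]),.011);print('plate side',p2)
print('plug side @.048',onz(d,c3([(208,283)]),.048))
E
```

```text
mat [[ 0.4874 -0.1628  0.003 ]
 [ 0.3775 -0.1639  0.003 ]
 [ 0.3765 -0.4116  0.003 ]
 [ 0.4858 -0.4137  0.003 ]] [ 0.4318 -0.288   0.003 ]
mat side [[ 0.4897 -0.4139  0.003 ]
 [ 0.3777 -0.4149  0.003 ]
 [ 0.3799 -0.1605  0.003 ]
 [ 0.4912 -0.1595  0.003 ]] [ 0.4346 -0.2872  0.003 ]
[np.float64(0.25093388179685583), np.float64(0.10990373336352073), np.float64(0.24770721851724845), np.float64(0.10935740928331344)]
[np.float64(0.2543965911979184), np.float64(0.11201464433648818), np.float64(0.2543726358299823), np.float64(0.11132004451325957)]
tip [[ 0.4295 -0.1885  0.014 ]] [[ 0.4317 -0.1889  0.014 ]]
handle top [[ 0.4255 -0.3266  0.025 ]
 [ 0.4407 -0.3219  0.025 ]
 [ 0.4425 -0.3774  0.025 ]
 [ 0.4263 -0.3789  0.025 ]] [ 0.4338 -0.3512  0.025 ]
plate [[ 0.4844  0.2145  0.011 ]
 [ 0.5638  0.2302  0.011 ]
 [ 0.617  -0.0562  0.011 ]
 [ 0.537  -0.0681  0.011 ]]
[np.float64(0.2873872820286849), np.float64(0.08096999491304564), np.float64(0.29126949298855037), np.float64(0.08085935249707202)]
plate side [[ 0.6212 -0.0547  0.011 ]
 [ 0.57    0.2278  0.011 ]
 [ 0.4884  0.2176  0.011 ]]
plug side @.048 [[0.5578 0.0573 0.048 ]]
```

The mat, rod and plate dimensions all agree with the given sizes, to within about 2 to 4 mm. Next I'll check IK for the main poses, then hover over the rod.

```bash
cat >> h.py <<'E'
def ori(d):
    d=np.array([d[0],d[1],0.]);d/=np.linalg.norm(d); y=-d; z=np.array([0,0,-1.]); x=np.cross(y,z)
    return R.from_matrix(np.c_[x,y,z]).as_quat()
E
python3 - <<'E'
from bench import manip,viewer
from h import *
np.set_printoptions(precision=3,suppress=True)
dr=np.array([-.003,.163]); ps=np.array([-.181,.983]); hole=np.array([.5775,-.0545])
def t(p,z,d,n):
    for s in (1,-1):
        print(n,s,manip.solve_ik([*p,z],ori(s*d)))
t((.434,-.351),.15,dr,'hover');t((.434,-.351),.007,dr,'grasp')
t(hole-ps*.185,.041,ps,'pre');t(hole-ps*.036,.041,ps,'end');t(hole-ps*.185,.15,ps,'prehi')
manip.move_pose([.434,-.351,.15],ori(dr))
c=viewer.get_calibration('wrist');im=viewer.get_image('wrist');cv2.imwrite('pics/w1.png',im[:,:,::-1])
import json;json.dump({k:np.array(v).tolist() for k,v in c.items()},open('w1.json','w'))
print(manip.current_clock(),manip.current_q(),manip.current_tool_pos(),c['eye'])
E
```

```text
hover 1 [ 0.137  0.457  0.63   1.883 -0.336  0.908  0.946]
hover -1 [-0.184  0.675  1.133  1.891 -0.71   1.05  -1.872]
grasp 1 [ 0.149  0.716  0.63   1.943 -0.649  0.694  1.198]
grasp -1 [-0.033  0.845  0.902  1.949 -0.921  0.828 -1.731]
pre 1 [ 0.117  0.708  0.298  1.675 -0.27   0.799  0.718]
pre -1 [-0.37   1.049  1.125  1.692 -1.049  1.125 -1.88 ]
end 1 [ 0.023  0.603  0.11   1.841 -0.096  0.703  0.369]
end -1 [-0.731  1.182  1.347  1.865 -1.246  1.26  -1.921]
prehi 1 [ 0.078  0.572  0.351  1.625 -0.225  0.985  0.685]
prehi -1 [-0.443  1.025  1.351  1.642 -1.027  1.346 -1.886]
3.6667 [ 0.136  0.458  0.629  1.883 -0.336  0.908  0.946] [ 0.435 -0.35   0.15 ] [ 0.435 -0.266  0.307]
```

View pics/w1.png

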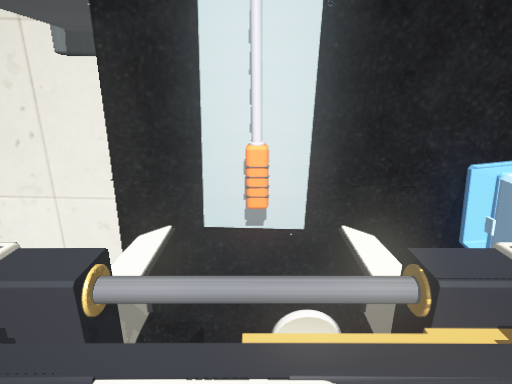

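The wrist view shows the orange handle from about (257,144) to (257,208), with the rod running straight up the image from x≈256. I'll measure the handle.

```bash
python3 - <<'E'
from h import *
import json
np.set_printoptions(precision=4,suppress=True)
c=json.load(open('w1.json'));im=cv2.imread('pics/w1.png').astype(int)
b,g,r=im[...,0],im[...,1],im[...,2]
m=((r>150)&(b<110)&(r-g>60)); m[240:]=0;m[:,:200]=0;m[:,320:]=0
ys,xs=np.nonzero(m);print(xs.min(),xs.max(),ys.min(),ys.max())
for v in (150,160,172,185,197,205):
    q=xs[ys==v]; P=onz(c,[(q.min()-.5,v),(q.max()+.5,v)],.025); print(v,q.min(),q.max(),P[:,:2].ravel(),P[:,0].mean())
P=onz(c,[(257,144),(257,207.5)],.025);print('ends',P)
# rod edges: bright vs mat
for v in (10,40,80,120,135):
    row=im[v,235:280].sum(1); print(v,row)
E
```

```text
246 267 145 208
150 246 267 [ 0.4263 -0.3206  0.4469 -0.3202] 0.4366058909783911
160 246 267 [ 0.4264 -0.3302  0.4472 -0.3297] 0.4368070179446599
172 246 267 [ 0.4265 -0.3419  0.4476 -0.3414] 0.43705398006244345
185 247 262 [ 0.4276 -0.3549  0.4431 -0.3545] 0.43539129105545327
197 251 263 [ 0.4317 -0.3671  0.4445 -0.3669] 0.4380796077743188
205 247 266 [ 0.4279 -0.3756  0.4477 -0.3752] 0.4377663954706764
ends [[ 0.437  -0.3148  0.025 ]
 [ 0.4383 -0.3781  0.025 ]]
10 [675 678 676 678 676 678 678 679 679 678 678 679 679 679 605 518 593 661
 689 710 731 735 721 706 690 660 613 642 679 679 679 679 679 679 679 679
 677 678 679 679 677 678 677 679 679]
40 [679 680 680 679 682 682 681 681 682 682 682 681 681 605 479 484 558 649
 685 709 729 735 727 715 698 669 625 648 682 682 682 682 682 682 682 682
 682 682 682 682 682 682 682 682 682]
80 [682 682 682 682 682 682 682 683 683 683 684 683 684 684 685 600 515 629
 680 704 724 735 732 721 706 680 624 641 684 684 685 685 685 685 685 685
 684 684 685 684 683 684 684 685 682]
120 [680 682 680 681 682 681 680 682 682 682 682 682 682 682 682 608 504 591
 669 701 722 733 733 724 713 686 637 647 682 682 682 682 682 682 682 682
 682 682 683 682 682 682 682 682 682]
135 [675 677 676 677 679 678 679 680 679 679 680 680 680 680 680 680 608 561
 662 696 719 730 732 726 713 688 635 640 680 680 680 680 680 680 680 680
 680 680 679 680 680 680 679 679 679]
```

```bash
python3 - <<'E'
from bench import manip,effector,viewer
from h import *
np.set_printoptions(precision=4,suppress=True)
o=ori([-.015,1])
manip.servo_line([.437,-.3465,.05],ori=o,vel=.1)
manip.servo_line([.437,-.3465,.0075],vel=.06)
print(manip.current_tool_pos(),manip.current_force())
effector.close(f_grip=45)
print(manip.current_finger_gap(),manip.current_tool_pos(),manip.current_force())
manip.servo_line([.437,-.3465,.12],vel=.1)
print(manip.current_finger_gap(),manip.current_tool_pos(),R.from_quat(manip.current_tcp_rot()).as_matrix(),manip.current_clock())
for n in('wrist','scene','side'): cv2.imwrite(f'pics/g_{n}.png',viewer.get_image(n)[:,:,::-1])
a=cv2.imread('pics/g_side.png')[110:220,240:330];b=cv2.imread('pics/g_scene.png')[190:290,215:315]
rs=lambda x:cv2.resize(x,(390,390))
w=cv2.imread('pics/g_wrist.png')
cv2.imwrite('pics/g.png',np.hstack([rs(a),rs(b)]))
E
```

```text
[ 0.437  -0.3467  0.0076] [-0.5831  0.5247  0.1315]
0.021639478324906404 [ 0.4369 -0.3465  0.0075] [-0.3656 -0.1877  0.6013]
0.021378357649343083 [ 0.4366 -0.3461  0.1193] [[ 0.9999  0.0151 -0.0012]
 [ 0.0151 -0.9999  0.0007]
 [-0.0012 -0.0007 -1.    ]] 8.0417
```

View pics/g.png

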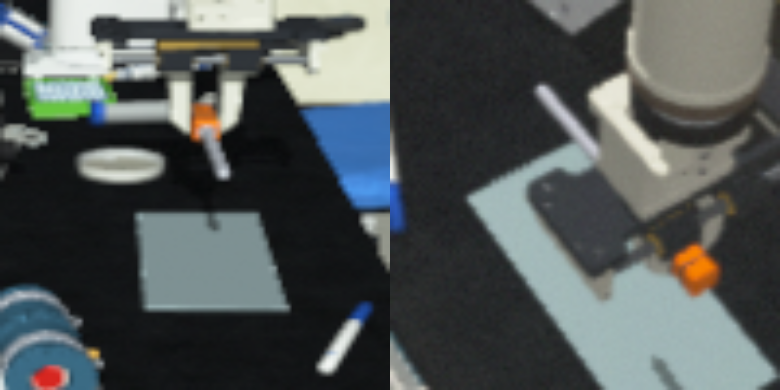

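View pics/g_wrist.png

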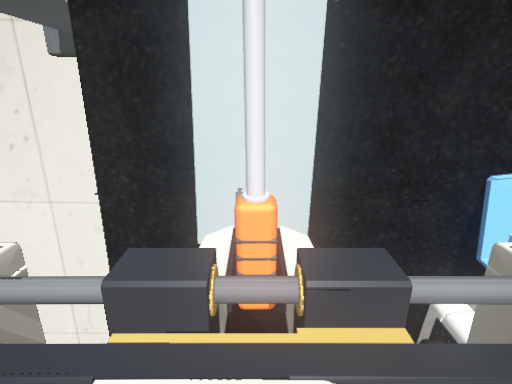

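The grasp is good: the gap is 21.4 mm and the rod is level and in line. Now I'll look at the stand from above with the wrist camera, at the same depth as before, when the measurement and the jaw closure agreed.

```bash
python3 - <<'E'
from bench import manip,viewer
from h import *
import json
ps=np.array([-.181,.983]); ps/=np.linalg.norm(ps); hole=np.array([.5775,-.0545])
p=hole-ps*.06
manip.move_pose([*p,.185],ori(ps))
manip.sleep(.2)
c=viewer.get_calibration('wrist');im=viewer.get_image('wrist');cv2.imwrite('pics/w2.png',im[:,:,::-1])
json.dump({k:np.array(v).tolist() for k,v in c.items()},open('w2.json','w'))
print(manip.current_clock(),manip.current_tool_pos(),p)
E
```

```text
9.5417 [ 0.58770069 -0.11528442  0.18482856] [ 0.58836516 -0.11350804]
```

View pics/w2.png

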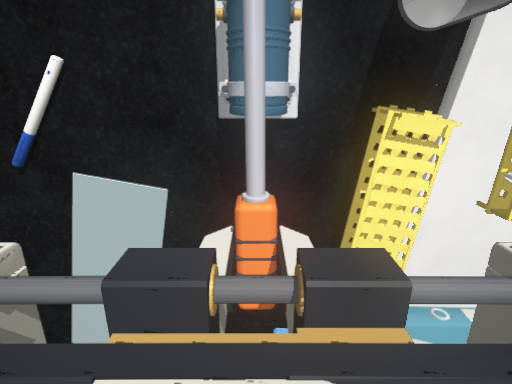

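The view shows the adapter from x≈228 to 291 with its rear edge at row ≈115, and the plate's rear edge at row ≈118. The plungers are at (221,14) and (297,14), and the rod is at x≈256. I'll extract the edges precisely.

```bash
python3 - <<'E'
from h import *
import json
np.set_printoptions(precision=4,suppress=True,linewidth=150)
c=json.load(open('w2.json'));im=cv2.imread('pics/w2.png').astype(float)
a=cv2.imread('pics/w2.png')[0:125,205:315]; cv2.imwrite('pics/w2c.png',cv2.resize(a,None,fx=4.5,fy=4.5,interpolation=cv2.INTER_CUBIC))
g=im.sum(2)
def edge(row,lo,hi):
    d=np.abs(np.gradient(row[lo:hi])); k=d.argmax(); s=slice(max(k-2,0),k+3); return lo+(np.arange(hi-lo)[s]*d[s]).sum()/d[s].sum()
P=[];Q=[]
tool=np.array([0.5877,-0.11528]); 
for v in list(range(48,80,4)):
    l=edge(g[v],224,234); r=edge(g[v],284,296); d=ray(c,[(l,v),(r,v)]); d/=np.linalg.norm(d,axis=1)[:,None]; b=d.sum(0)
    e=np.array(c['eye']); p=e+b*((.048-e[2])/b[2]); w=onz(c,[(l,v),(r,v)],.048)
    pl,pr=edge(g[v],213,223),edge(g[v],294,303); W=onz(c,[(pl,v),(pr,v)],.011)
    print(v,round(l,1),round(r,1),p[:2],np.linalg.norm(w[1]-w[0]),'plate',round(pl,1),round(pr,1),W.mean(0)[:2],np.linalg.norm(W[1]-W[0])); P.append(p[:2]);Q.append(W.mean(0)[:2])
for n,A in(('cyl',P),('plate',Q)):
    A=np.array(A);m=A.mean(0);u=np.linalg.svd(A-m)[2][0];u*=np.sign(u[1]);print(n,m,u,np.degrees(np.arctan2(-u[0],u[1])))
RD=[]
for v in range(10,190,15):
    l=edge(g[v],240,250); r=edge(g[v],259,271); d=ray(c,[(l,v),(r,v)]); d/=np.linalg.norm(d,axis=1)[:,None]; b=d.sum(0); z=.185+.0065
    p=e+b*((z-e[2])/b[2]); w=onz(c,[(l,v),(r,v)],z); RD.append(p[:2]); print('rod',v,round(l,1),round(r,1),p[:2],np.linalg.norm(w[1]-w[0]))
A=np.array(RD);m=A.mean(0);u=np.linalg.svd(A-m)[2][0];u*=np.sign(u[1]);print(m,u,np.degrees(np.arctan2(-u[0],u[1])))
print(u, 'lateral of tcp off rod line', np.cross(u,tool-m))
E
```

```text
48 226.1 290.1 [0.5701 0.0007] 0.05626531261589546 plate 215.9 299.8 [0.5693 0.0049] 0.08308923494588576
52 227.4 288.6 [ 0.5706 -0.0025] 0.054001455006186416 plate 215.9 299.7 [0.57   0.0013] 0.08323881686190747
56 227.4 288.6 [ 0.5712 -0.0056] 0.05418677847928679 plate 216.0 299.3 [ 0.5705 -0.0023] 0.0831694782578042
60 227.8 288.2 [ 0.5718 -0.0089] 0.053685672062042576 plate 216.2 299.2 [ 0.5712 -0.0059] 0.08304984832769015
64 227.8 288.2 [ 0.5724 -0.0121] 0.05388819302897887 plate 216.4 299.2 [ 0.572  -0.0096] 0.08320593854208161
68 228.1 287.9 [ 0.573  -0.0154] 0.05353686779147872 plate 216.6 299.1 [ 0.5727 -0.0132] 0.08324033386463073
72 228.1 287.9 [ 0.5736 -0.0186] 0.05376404739332236 plate 216.8 298.8 [ 0.5733 -0.017 ] 0.08300628463008737
76 228.1 287.8 [ 0.5742 -0.022 ] 0.053897143833833185 plate 216.8 298.7 [ 0.5739 -0.0207] 0.08324073995195026
cyl [ 0.5721 -0.0105] [-0.1791  0.9838] 10.319288385814955
plate [ 0.5716 -0.0078] [-0.1808  0.9835] 10.415814258463138
rod 10 243.3 264.0 [ 0.5677 -0.001 ] 0.009017633466694956
rod 25 243.9 263.9 [ 0.5688 -0.0067] 0.008787629294909
[... 157 characters left out ...]
008791691713053612
rod 85 243.3 264.8 [ 0.5733 -0.0313] 0.010019269355199716
rod 100 245.2 264.0 [ 0.5747 -0.0379] 0.008944070229798647
rod 115 246.0 264.1 [ 0.5761 -0.0446] 0.008694526933319504
rod 130 245.1 264.6 [ 0.5773 -0.0517] 0.009481535211658624
rod 145 245.3 264.6 [ 0.5787 -0.0589] 0.009549185602042036
rod 160 245.4 264.6 [ 0.58   -0.0664] 0.009667047010047856
rod 175 246.1 264.6 [ 0.5816 -0.0741] 0.009450243662982296
[ 0.5743 -0.0357] [-0.1866  0.9824] 10.7516307554809
[-0.1866  0.9824] lateral of tcp off rod line 0.001655851210819249<stdin>:23: DeprecationWarning: Arrays of 2-dimensional vectors are deprecated. Use arrays of 3-dimensional vectors instead. (deprecated in NumPy 2.0)
```

View pics/w2c.png

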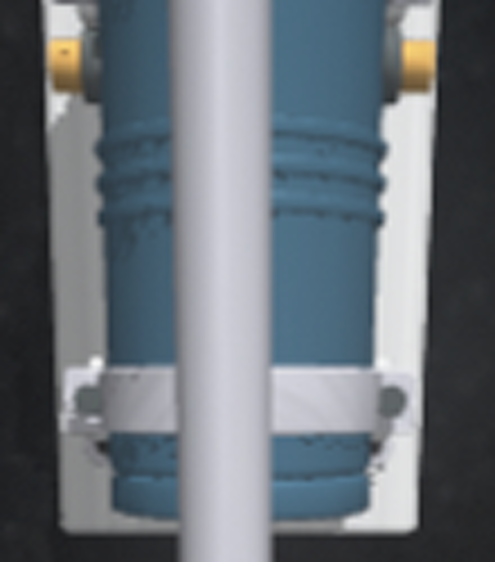

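The cylinder width is 54 mm and the plate width 83 mm, both matching. The rod appears about 1.7 mm to the right of the TCP line, which may be camera bias. A second picture from lower down, with rod and adapter at nearly equal depth, will separate camera translation from rotation.

```bash
cat > meas.py <<'E'
from h import *
import json
def edge(row,lo,hi):
    d=np.abs(np.gradient(row[lo:hi])); k=d.argmax(); s=slice(max(k-2,0),k+3); return lo+(np.arange(hi-lo)[s]*d[s]).sum()/d[s].sum()
E
python3 - <<'E'
from bench import manip,viewer
from h import *
import json
a=np.radians(10.37);ps=np.array([-np.sin(a),np.cos(a)]); hole=np.array([.5785,-.0545])
p=hole-ps*.055
manip.servo_line([*p,.105],ori=ori(ps),vel=.1)
manip.sleep(.3)
c=viewer.get_calibration('wrist');t=manip.current_tool_pos();q=manip.current_tcp_rot();im=viewer.get_image('wrist');cv2.imwrite('pics/w3.png',im[:,:,::-1])
c['tool']=t;c['rot']=q
json.dump({k:np.array(v).tolist() for k,v in c.items()},open('w3.json','w'))
print(manip.current_clock(),t,p,R.from_quat(q).as_matrix())
E
```

```text
10.8417 [ 0.58874302 -0.1086426   0.10554191] [ 0.58840023 -0.10860162] [[ 9.83659233e-01  1.80037806e-01  9.49412004e-04]
 [ 1.80037857e-01 -9.83659682e-01  3.25500386e-05]
 [ 9.39758547e-04  1.38911956e-04 -9.99999549e-01]]
```

View pics/w3.png

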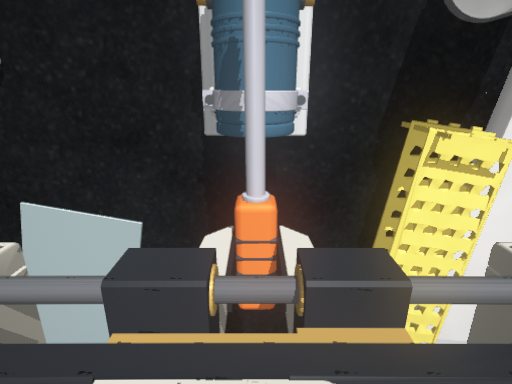

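```bash
python3 - <<'E'
from meas import *
np.set_printoptions(precision=4,suppress=True,linewidth=150)
a=np.radians(10.4);ps=np.array([-np.sin(a),np.cos(a)]);n=np.array([np.cos(a),np.sin(a)])
T={'w2':np.array([0.58770069,-0.11528442,.18483]),'w3':np.array([0.58874302,-0.1086426,.10554])}
for w,rows,lr in(('w2',range(52,78,3),(224,234,284,296,213,223,294,303)),('w3',range(52,86,4),(208,222,291,305,195,209,304,315))):
    c=json.load(open(f'{w}.json'));g=cv2.imread(f'pics/{w}.png').astype(float).sum(2);e=np.array(c['eye'])
    def bis(l,r,v,z):
        d=ray(c,[(l,v),(r,v)]); d/=np.linalg.norm(d,axis=1)[:,None]; b=d.sum(0); return (e+b*((z-e[2])/b[2]))[:2], np.linalg.norm(np.diff(onz(c,[(l,v),(r,v)],z),axis=0))
    for nm,(i,j),z in(('cyl',(0,2),.048),('plate',(4,6),.011)):
        L=[]
        for v in rows:
            l=edge(g[v],lr[i],lr[i+1]);r=edge(g[v],lr[j],lr[j+1]);p,wd=bis(l,r,v,z);L.append([p@n,p@ps,wd*1e3,l,r])
        L=np.array(L);s=np.median(L[:,0]);print(w,nm,'lat',s,'slope deg',np.degrees(np.polyfit(L[:,1],L[:,0],1)[0]),'width',np.median(L[:,2]), L[:,0]-s, 'tool-rel',s-T[w][:2]@n)
    L=[]
    for v in range(4,190,12):
        # rod edges by brightness against whatever, from the centre outwards
        l=edge(g[v],239,251);r=edge(g[v],259,271);p,wd=bis(l,r,v,T[w][2]+.0065);L.append([p@n,p@ps,wd*1e3,l,r])
    L=np.array(L);print(w,'rod tool-rel lat',np.median(L[:,0])-T[w][:2]@n,L[:,0]-T[w][:2]@n,'\n',L[:,1]-T[w][:2]@ps,'\n',L[:,2],'\n',L[:,3],L[:,4])
    # rear edges along axis
    print('cam tool-rel',(e[:2]-T[w][:2])@n,(e[:2]-T[w][:2])@ps,e[2]-T[w][2], R.from_quat(c['attitude']).apply([0,0,1])[:2]@n)
E
python3 - <<'E'
import cv2
a=cv2.imread('pics/w3.png')[0:150,190:325]; cv2.imwrite('pics/w3c.png',cv2.resize(a,None,fx=4,fy=4,interpolation=cv2.INTER_CUBIC))
E
```

```text
w2 cyl lat 0.5607938882082415 slope deg 0.020938000585656247 width 53.74672048992649 [-0. -0.  0.  0.  0.  0.  0. -0. -0.] tool-rel 0.0035593011060063295
w2 plate lat 0.5607722905260807 slope deg -0.1588054174285089 width 83.14472044513661 [ 0.     -0.0001 -0.     -0.      0.      0.0001  0.0001  0.     -0.    ] tool-rel 0.0035377034238455174
w2 rod tool-rel lat 0.0011851432188072497 [0.0009 0.0009 0.001  0.001  0.0011 0.0011 0.0012 0.0009 0.0012 0.0012 0.0012 0.0013 0.0013 0.0013 0.0014 0.0014] 
 [0.1183 0.1137 0.109  0.1042 0.0993 0.0943 0.0891 0.0839 0.0785 0.073  0.0673 0.0615 0.0555 0.0494 0.0432 0.0368] 
 [ 9.0052  9.0166  8.8668  9.0199  8.9497  9.0083  8.8193 10.0299  8.9542  9.0254  9.5265  9.5356  9.5768  9.678   9.5025  9.5053] 
 [243.1959 243.3783 243.9801 243.9101 244.2398 244.3342 244.9761 243.3247 245.1567 245.2512 244.9639 245.1718 245.3398 245.3902 245.9467 246.1879] [264.013  263.9914 264.0247 264.0713 264.0168 264.0126 264.0186 264.7279 264.0389 264.0569 264.5749 264.5628 264.5755 264.588  264.5603 264.5711]
cam tool-rel 0.001985001490161579 0.08379683691412773 0.1
[... 510 characters left out ...]
0.0013 0.0002 0.0013 0.0013 0.0015 0.0014 0.0014 0.0016 0.0016] 
 [0.1187 0.1141 0.1094 0.1046 0.0997 0.0947 0.0895 0.0842 0.0788 0.0733 0.0676 0.0618 0.0559 0.0498 0.0435 0.0371] 
 [ 8.9057  9.1525  8.9063  8.9889  8.8732  8.6916  8.725   8.7881 11.8364  8.9266  9.1624  8.9574  9.5691  9.6591  9.5056  9.5193] 
 [243.4071 243.2044 243.9591 244.0365 244.3978 244.9815 245.1497 245.2701 239.7641 245.4682 245.3204 245.936  245.3353 245.3912 245.9451 246.1616] [263.9851 264.1193 264.0846 264.1203 263.9979 263.9605 263.9812 264.0163 264.7158 264.0614 264.1753 264.1452 264.5495 264.5457 264.5591 264.5665]
cam tool-rel 0.0018070326366346036 0.08411909261930904 0.15735886911156402 0.00096126113119958
```

View pics/w3c.png

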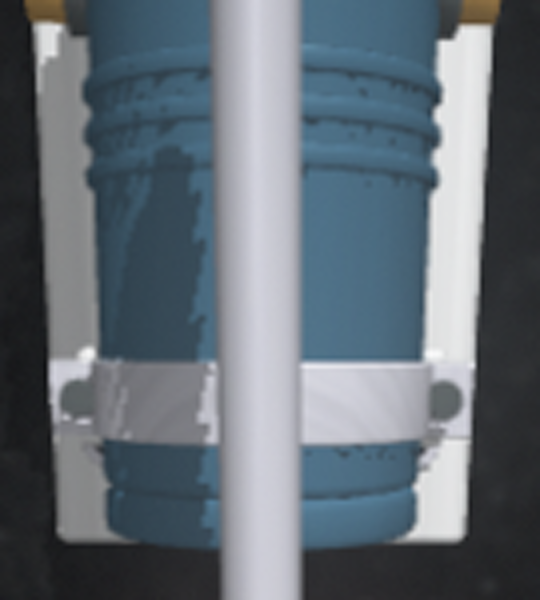

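Both heights put the adapter axis at the same lateral position (0.5608), so the camera bias is pure translation and cancels against the rod. Next I'll work out the distance along the axis and move to the pre-insertion pose.

```bash
python3 - <<'E'
from bench import manip,viewer
from meas import *
np.set_printoptions(precision=4,suppress=True,linewidth=150)
a=np.radians(10.35);ps=np.array([-np.sin(a),np.cos(a)]);n=np.array([np.cos(a),np.sin(a)])
c=json.load(open('w3.json'));g=cv2.imread('pics/w3.png').astype(float).sum(2);T=np.array(c['tool'])
e1=edge(g[:,214],128,142);e2=edge(g[:,300],128,142)
pl=onz(c,[(214,e1),(300,e2)],.011)[:,:2]@ps; print(e1,e2,'plate rear along',pl,'hole along',pl.mean()+.008)
im=cv2.imread('pics/w3.png').astype(int);col=im[180:215,240];print('orange col',[tuple(x) for x in col[8:24]])
ef=180+np.argmax((im[180:215,243,2]-im[180:215,243,0])>90)-.5
hf=onz(c,[(243,ef)],T[2]+.0065+.011)[0,:2]@ps-T[:2]@ps;print('handle front row',ef,'rel tool',hf)
off=hf-.032; hole=pl.mean()+.008
print('handle along offset',off)
lat=.5608-.0017
yo=np.radians(9.9); o=ori([-np.sin(yo),np.cos(yo)])
W=lambda s,z:[*(lat*n+(hole+s-.164-off)*ps),z]
print(W(-.02,.0415),hole*ps+.5608*n)
json.dump(dict(lat=lat,hole=hole,off=off,yo=yo,a=a),open('plan.json','w'))
manip.servo_line(W(-.025,.105),ori=o,vel=.15)
manip.servo_line(W(-.025,.0415),vel=.12)
manip.sleep(.2)
print(manip.current_tool_pos(),W(-.025,.0415),manip.current_clock(),manip.current_force())
for nme in('wrist','scene','side'): cv2.imwrite(f'pics/p_{nme}.png',viewer.get_image(nme)[:,:,::-1])
A=cv2.imread('pics/p_scene.png')[140:220,225:325];B=cv2.imread('pics/p_side.png')[170:250,210:290]
cv2.imwrite('pics/p1.png',cv2.resize(A,None,fx=7,fy=7,interpolation=cv2.INTER_CUBIC))
cv2.imwrite('pics/p2.png',cv2.resize(B,None,fx=7,fy=7,interpolation=cv2.INTER_CUBIC))
E
```

```text
134.82649842271294 134.8061874431301 plate rear along [-0.1648 -0.1647] hole along -0.15676643917214134
orange col [(np.int64(38), np.int64(40), np.int64(55)), (np.int64(38), np.int64(40), np.int64(56)), (np.int64(37), np.int64(39), np.int64(56)), (np.int64(36), np.int64(39), np.int64(56)), (np.int64(38), np.int64(39), np.int64(58)), (np.int64(38), np.int64(40), np.int64(58)), (np.int64(43), np.int64(59), np.int64(104)), (np.int64(59), np.int64(107), np.int64(200)), (np.int64(65), np.int64(123), np.int64(228)), (np.int64(66), np.int64(125), np.int64(230)), (np.int64(66), np.int64(127), np.int64(232)), (np.int64(67), np.int64(129), np.int64(234)), (np.int64(68), np.int64(131), np.int64(237)), (np.int64(69), np.int64(133), np.int64(240)), (np.int64(71), np.int64(136), np.int64(242)), (np.int64(71), np.int64(139), np.int64(244))]
handle front row 200.5 rel tool 0.03210416178789993
handle along offset 0.00010416178789993125
[np.float64(0.6112437437875778), np.float64(-0.23487584439317188), 0.0415] [ 0.5798 -0.0535]
[ 0.6129 -0.2401  0.0426] [np.float64(0.6121420475305439), np.float64(-0.23979448753791954), 0.0415] 12.7583 [-0.1133  1.384  -1.1103]
```

View pics/p1.png

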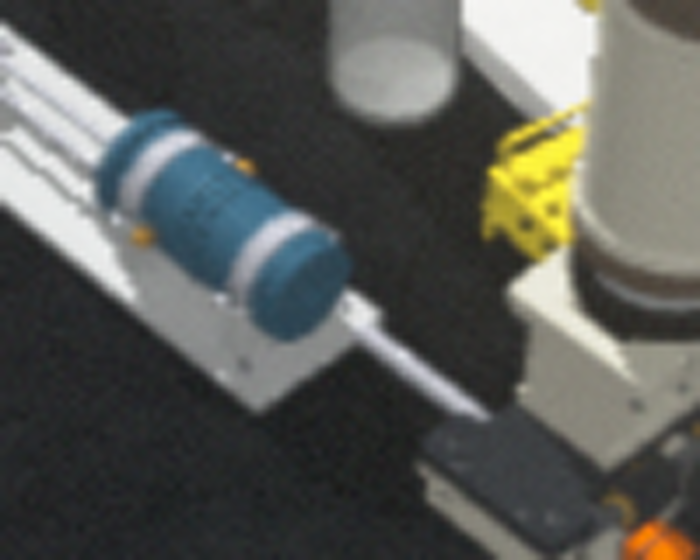

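View pics/p2.png

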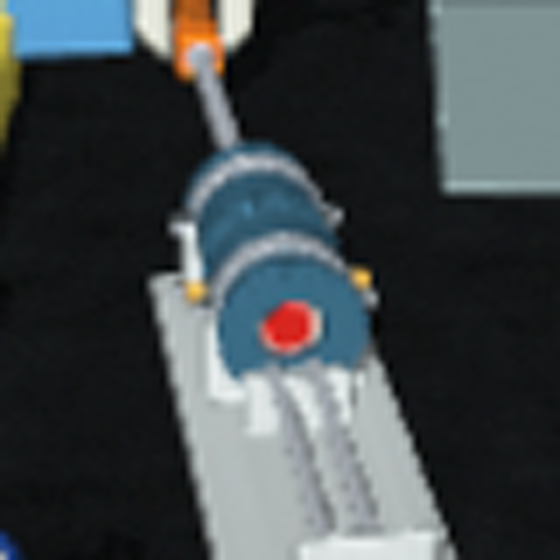

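View pics/p_wrist.png

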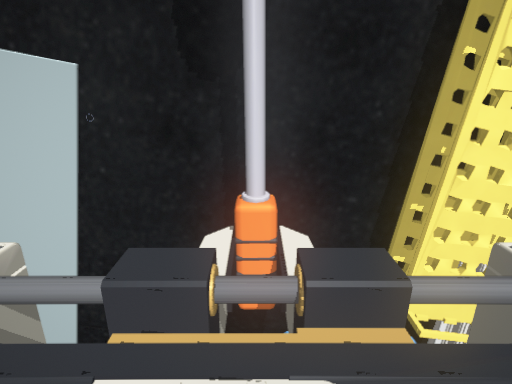

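```bash
python3 - <<'E'
from bench import manip,viewer
from meas import *
P=json.load(open('plan.json'));a=P['a'];ps=np.array([-np.sin(a),np.cos(a),0]);n=np.array([np.cos(a),np.sin(a),0]);zz=np.array([0,0,1.])
H=P['hole']*ps+.5608*n+.048*zz
T=manip.current_tool_pos(); 
# rod in the same (wrist-measured) coordinates: lat +1.7 mm
tip=T+.0017*n+.164*ps+.0065*zz; fr=T+.0017*n+.032*ps+.0065*zz
print('tip rel hole',(tip-H)@ps,(tip-H)@n,(tip-H)@zz)
for nm,o,k in(('scene',(225,140),7),('side',(210,170),7)):
    c=viewer.get_calibration(nm);im=cv2.imread(f'pics/p_{nm}.png')[o[1]:o[1]+80,o[0]:o[0]+100]
    im=cv2.resize(im,None,fx=k,fy=k,interpolation=cv2.INTER_CUBIC)
    q=lambda X:((proj(c,X)-o+.5)*k-.5)
    th=np.linspace(0,2*np.pi,60)
    circ=lambda x,r:H+x*ps+r*(np.cos(th)[:,None]*n+np.sin(th)[:,None]*zz)
    for X,col in((circ(0,.027),(0,255,0)),(circ(0,.008),(0,255,255)),(circ(.122,.0295),(0,255,0)),(np.array([tip,fr]),(0,0,255)),(H+np.array([[-.008],[.284]])*ps-.037*zz+.042*n,(255,0,255)),(H+np.array([[-.008],[.284]])*ps-.037*zz-.042*n,(255,0,255))):
        cv2.polylines(im,[np.round(q(X)).astype(int)],False,col,1)
    cv2.imwrite(f'pics/o_{nm}.png',im)
E
```

```text
tip rel hole -0.02532975157579734 0.00039224043319714994 0.0006726742795163665
```

View pics/o_scene.png

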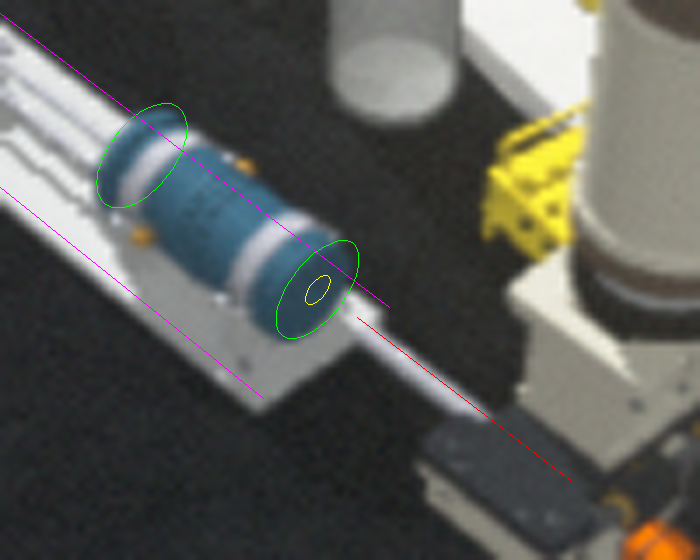

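View pics/o_side.png

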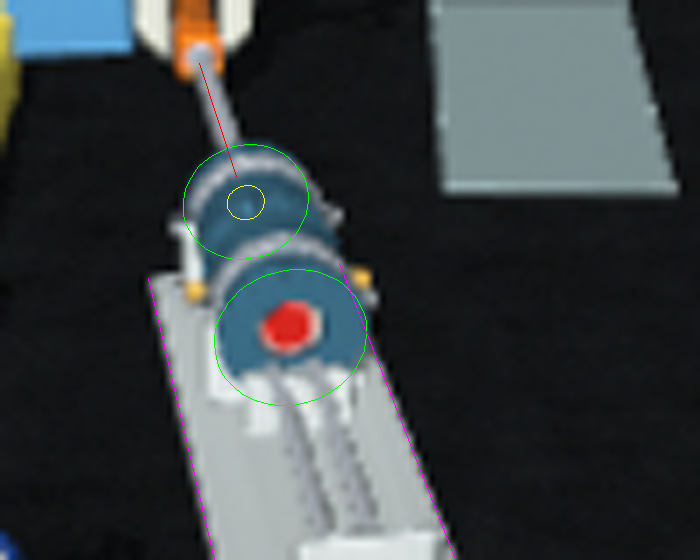

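The overlays suggest the rod sits a little higher than predicted. I'll compare the rod centreline with the adapter axis directly in each fixed camera, since that cancels the calibration error.

```bash
cat > rel.py <<'E'
from meas import *
from scipy.ndimage import map_coordinates
def run(viewer,T,pre='p',verbose=True,adp=None):
    P=json.load(open('plan.json'));a=P['a'];ps=np.array([-np.sin(a),np.cos(a),0]);n=np.array([np.cos(a),np.sin(a),0]);zz=np.array([0,0,1.])
    H=P['hole']*ps+.5608*n+.048*zz
    base=T+.0017*n+.0065*zz
    A=[];B=[]
    for nm in('scene','side'):
        c=viewer.get_calibration(nm);im=cv2.imread(f'pics/{pre}_{nm}.png').astype(float)
        ad=cv2.imread(f'pics/{adp or pre}_{nm}.png').astype(float)
        def prof(img,X,half):
            p,p2=proj(c,[X,X+.01*ps]);t=(p2-p)/np.linalg.norm(p2-p);m=np.array([-t[1],t[0]])
            s=np.arange(-half,half+.01,.1);uv=p+s[:,None]*m
            return s,np.stack([map_coordinates(img[...,k],[uv[:,1],uv[:,0]],order=1) for k in range(3)],1),p,m
        out=[]
        for x in np.arange(.06,.160,.01):
            s,q,p,m=prof(im,base+x*ps,6);b=q.sum(1);w=np.clip(b-np.median(b)-60,0,None)
            # keep component nearest 0
            out.append((x,(w*s).sum()/max(w.sum(),1e-6),w.max(),(w>w.max()/2).sum()*.1))
        out=np.array(out)
        ao=[]
        for x in np.arange(.03,.10,.006):
            s,q,p,m=prof(ad,H+x*ps,22);bl=q[:,0]-q[:,2];k=bl>25
            i=np.nonzero(k)[0]
            sc=np.linalg.norm(np.diff(proj(c,[H+x*ps,H+x*ps+.001*n]),axis=0))
            # contiguous run containing the centre
            if len(i)==0: continue
            ao.append((x,(s[i[0]]+s[i[-1]])/2,s[i[-1]]-s[i[0]]))
        ao=np.array(ao)
        X=H-.0*ps;p,p2,pn,pz=proj(c,[X,X+.01*ps,X+.001*n,X+.001*zz]);t=(p2-p)/np.linalg.norm(p2-p);m=np.array([-t[1],t[0]])
        A.append([(pn-p)@m,(pz-p)@m])
        if verbose: print(nm,'rod\n',out.T,'\nadapter\n',ao.T,'\n per mm (lat,z):',A[-1])
        B.append((out,ao))
    return np.array(A),B
E
python3 - <<'E'
from bench import manip,viewer
from rel import *
np.set_printoptions(precision=2,suppress=True,linewidth=160)
run(viewer,np.array(manip.current_tool_pos()))
E
```

```text
scene rod
 [[  0.06   0.07   0.08   0.09   0.1    0.11   0.12   0.13   0.14   0.15]
 [  5.32   5.31   0.02  -0.4   -0.83  -0.87  -0.84  -0.82  -0.88  -0.73]
 [137.78 139.94  19.01 287.25 352.59 383.63 385.34 401.15 370.76 376.35]
 [  1.4    1.4    0.8    1.7    2.7    2.8    2.7    2.7    2.8    2.7 ]] 
adapter
 [[ 0.03  0.04  0.04  0.05  0.05  0.06  0.07  0.07  0.08  0.08  0.09  0.1 ]
 [-0.35  6.3  -0.55 -0.65 -0.75 -0.85 -1.1  -1.2  -1.1  -0.3   0.25  0.1 ]
 [ 8.3   1.2  15.5  15.9  16.1  16.1  15.6  15.   15.   14.6  13.9  13.4 ]] 
 per mm (lat,z): [np.float64(0.2546885836595559), np.float64(0.17173953288573837)]
side rod
 [[  0.06   0.07   0.08   0.09   0.1    0.11   0.12   0.13   0.14   0.15]
 [ -0.41  -0.48  -0.42  -0.41  -0.4   -0.52  -0.41  -0.43  -0.37  -1.01]
 [372.54 373.07 373.39 363.93 372.65 373.04 384.06 309.34  92.02  86.48]
 [  2.9    2.7    2.7    3.     2.8    3.2    3.     2.7    1.9    1.5 ]] 
adapter
 [[ 0.03  0.04  0.04  0.05  0.05  0.06  0.07  0.07  0.08  0.08  0.09  0.1 ]
 [-0.65 -0.65 -0.55 -0.65 -0.9  -2.7  -0.45 -0.4  -0.45 -0.4  -0.4  -0.25]
 [18.3  18.5  19.1  19.7  19.4  16.4  14.1  15.6  17.3  18.8  19.6  20.1 ]] 
 per mm (lat,z): [np.float64(0.3222973119150433), np.float64(-0.09088740734734974)]
```

In the fixed cameras the rod's offset from the bore axis is about 0.4 mm sideways and within ±0.7 mm in height, and the two are parallel. That fits the 3 mm clearance, so I'll insert slowly while watching the force.

```bash
python3 - <<'E'
from bench import manip,viewer
from meas import *
np.set_printoptions(precision=4,suppress=True,linewidth=150)
P=json.load(open('plan.json'));a=P['a'];ps=np.array([-np.sin(a),np.cos(a)]);n=np.array([np.cos(a),np.sin(a)])
W=lambda s,z=.0415:[*(P['lat']*n+(P['hole']+s-.164-P['off'])*ps),z]
def rep(l):
    t=manip.current_tool_pos();f=manip.current_force();print(l,'s',t[:2]@ps-P['hole']+.164+P['off'],'lat',t[:2]@n-P['lat'],'z',t[2],'F along',f[:2]@ps,'lat',f[:2]@n,'z',f[2],'t',manip.current_clock())
rep('0')
for s in (-.004,.002,.007,.011,.015,.019):
    manip.servo_line(W(s),vel=.05);rep(s)
    f=manip.current_force()
    if -(f[:2]@ps)>9: break
E
```

```text
0 s -0.025225589787897462 lat 0.0003922404331971885 z 0.04217267427951637 F along -0.07427342902924627 lat -0.16629710060227446 z -0.7487475404801541 t 12.9083
-0.004 s -0.0035963696398628175 lat 0.00022244645624158732 z 0.04156619191702152 F along 0.23463810139462296 lat -0.10398975537815369 z -0.13985271262464088 t 13.475
0.002 s 0.0024847394268395773 lat 0.00011265800720139385 z 0.04143371754579964 F along -0.004154731108931511 lat -0.9317430151419268 z -0.9323714886550278 t 13.7417
0.007 s 0.007554785954823118 lat 0.00012439110997253255 z 0.04144028048461247 F along 0.09479832934834173 lat 0.40371004476829203 z -0.018936576407961092 t 13.9917
0.011 s 0.011316303557149632 lat 7.75201078505594e-05 z 0.041492472908430375 F along 0.961443662838156 lat 0.40872725636299573 z -0.6844282351888542 t 14.2417
0.015 s 0.012803449486230856 lat -9.69259823047075e-06 z 0.042109407300269436 F along -5.724639078401462 lat -0.29753048778367913 z -0.5589993809158811 t 14.4917
0.019 s 0.015511854343756737 lat -8.246928396293818e-05 z 0.04231039245399974 F along -7.37126430203949 lat -0.13544930684497467 z -0.039818410080207034 t 14.7417
```

The tip went through freely and met the tube at s≈12 mm, which is in the expected range of 9 to 15 mm. The tube is now sliding at about 7 N, so I'll keep pushing.

```bash
cat > go.py <<'E'
from bench import manip,viewer,effector
from meas import *
np.set_printoptions(precision=4,suppress=True,linewidth=150)
P=json.load(open('plan.json'));a=P['a'];ps=np.array([-np.sin(a),np.cos(a)]);n=np.array([np.cos(a),np.sin(a)])
W=lambda s,z=.0415:[*(P['lat']*n+(P['hole']+s-.164-P['off'])*ps),z]
def rep(l):
    t=manip.current_tool_pos();f=manip.current_force();print(l,'s',round(t[:2]@ps-P['hole']+.164+P['off'],4),'lat',round(t[:2]@n-P['lat'],4),'z',round(t[2],4),'F',round(f[:2]@ps,2),round(f[:2]@n,2),round(f[2],2),'gap',round(manip.current_finger_gap(),4),'t',manip.current_clock())
E
python3 - <<'E'
from go import *
for s in (.04,.06,.08,.10,.115,.124,.128):
    manip.servo_line(W(s),vel=.05);rep(s)
    f=manip.current_force()
    if np.linalg.norm(f)>25: print('STOP');break
manip.sleep(.2);rep('end')
for nme in('wrist','scene','side'): cv2.imwrite(f'pics/q_{nme}.png',viewer.get_image(nme)[:,:,::-1])
B=cv2.imread('pics/q_side.png')[170:270,210:310];A=cv2.imread('pics/q_scene.png')[110:210,190:290]
cv2.imwrite('pics/q.png',np.hstack([cv2.resize(x,(395,395),interpolation=cv2.INTER_CUBIC) for x in(A,B)]))
E
```

```text
0.04 s 0.0369 lat 0.0 z 0.0423 F -7.19 -0.43 -0.19 gap 0.0217 t 15.3083
0.06 s 0.0569 lat -0.0 z 0.0422 F -7.42 0.98 -0.73 gap 0.0218 t 15.8583
0.08 s 0.0772 lat 0.0 z 0.0421 F -6.14 -0.62 -0.09 gap 0.0214 t 16.4083
0.1 s 0.1009 lat 0.0001 z 0.0414 F 0.03 -0.53 -0.59 gap 0.0213 t 16.9583
0.115 s 0.1156 lat 0.0001 z 0.0415 F -0.53 -0.25 -0.88 gap 0.0219 t 17.4083
0.124 s 0.1246 lat 0.0001 z 0.0415 F 0.16 0.73 -1.26 gap 0.0217 t 17.7417
0.128 s 0.1284 lat 0.0 z 0.0415 F 0.49 -0.32 -1.87 gap 0.0218 t 17.9917
end s 0.1278 lat -0.0 z 0.0415 F -0.23 0.52 -0.94 gap 0.0217 t 18.1917
```

View pics/q.png

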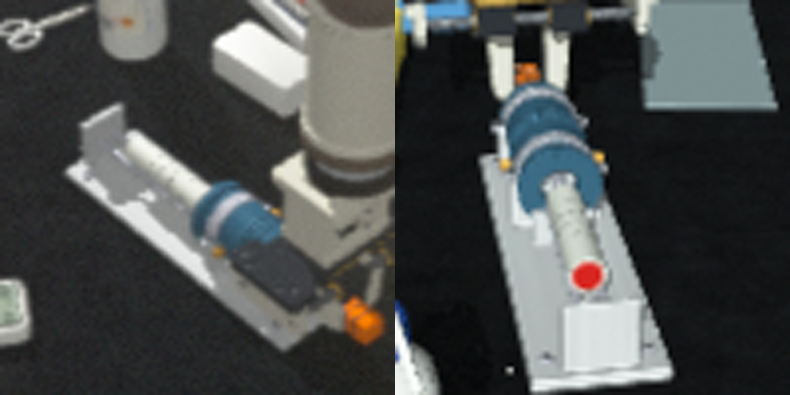

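View pics/q_wrist.png

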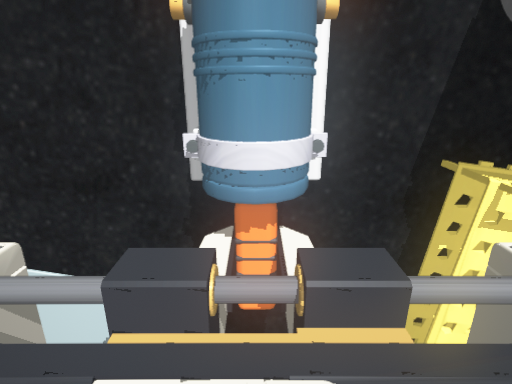

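The side view shows the tube out on the rails, with its red plug at side pixel (259,240). I'll check the plug's distance along the axis, nudge 2 mm further for margin, then withdraw.

```bash
python3 - <<'E'
from go import *
c=viewer.get_calibration('side')
def plug(f):
    im=cv2.imread(f).astype(int);m=(im[...,2]>150)&(im[...,1]<90)&(im[...,0]<90);m[:, :230]=0;m[:,290:]=0;m[:190]=0;m[270:]=0
    ys,xs=np.nonzero(m);p=onz(c,[(xs.mean(),ys.mean())],.047)[0,:2];print('plug',xs.mean(),ys.mean(),len(xs),'along',p@ps-P['hole'],'lat',p@n-.5608)
plug('pics/side0.png');plug('pics/q_side.png')
manip.servo_line(W(.130),vel=.03);manip.sleep(.2);rep('in')
manip.servo_line(W(-.03),vel=.15);rep('out')
manip.servo_line(W(-.03,.12),vel=.15);rep('up')
manip.sleep(.15)
for nme in('scene','side'): cv2.imwrite(f'pics/r_{nme}.png',viewer.get_image(nme)[:,:,::-1])
plug('pics/r_side.png')
B=cv2.imread('pics/r_side.png')[170:270,210:310];A=cv2.imread('pics/r_scene.png')[110:210,190:290]
cv2.imwrite('pics/r.png',np.hstack([cv2.resize(x,(395,395),interpolation=cv2.INTER_CUBIC) for x in(A,B)]))
E
```

```text
plug 250.82142857142858 216.10714285714286 28 along 0.1104480224700771 lat -0.0011285421959963404
plug 258.24242424242425 239.42424242424244 33 along 0.22942689691436935 lat -0.00025557151907928954
in s 0.13 lat -0.0 z 0.0415 F -0.32 0.02 -0.71 gap 0.0216 t 18.7917
out s -0.0283 lat 0.0004 z 0.0412 F 0.41 -0.44 -1.0 gap 0.0216 t 20.0083
up s -0.0292 lat -0.0001 z 0.1195 F 0.01 0.08 -1.34 gap 0.0217 t 20.6833
plug 258.3125 239.75 32 along 0.23088689561979775 lat -0.00016525286944535367
```

View pics/r.png

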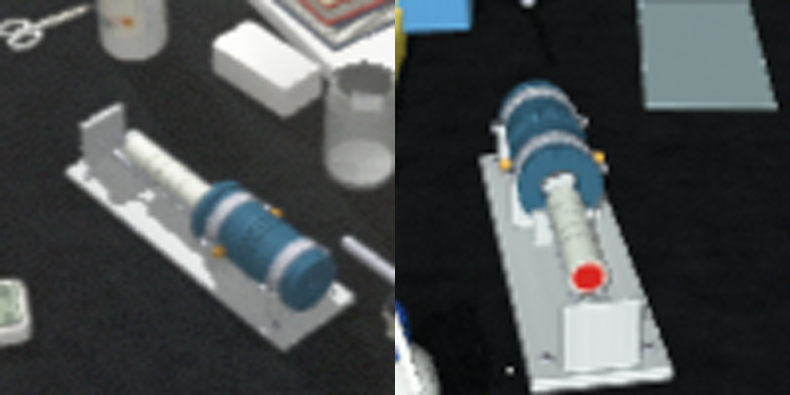

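The tube's centre is about 179 to 183 mm along the axis by both kinematics and camera, so it is wholly out, and the rod is clear of the adapter. Now I'll lay the rod back where it came from.

```bash
python3 - <<'E'
from go import *
o=ori([-.015,1])
manip.move_pose([.437,-.3465,.10],o)
manip.servo_line([.437,-.3465,.02],vel=.1)
manip.servo_line([.437,-.3465,.0085],vel=.03);manip.sleep(.2)
print(manip.current_tool_pos(),manip.current_force())
manip.servo_line([.437,-.3465,.0075],vel=.02);manip.sleep(.2)
print(manip.current_tool_pos(),manip.current_force())
effector.open_jaws()
manip.servo_line([.437,-.3465,.13],vel=.12);manip.sleep(.3)
c=viewer.get_calibration('wrist')
for nme in('scene','side','wrist'): cv2.imwrite(f'pics/e_{nme}.png',viewer.get_image(nme)[:,:,::-1])
json.dump({k:np.array(v).tolist() for k,v in c.items()},open('e.json','w'))
print(manip.current_clock(),manip.current_finger_gap(),manip.current_force())
E
```

```text
[ 0.4371 -0.3466  0.0086] [-0.5153  0.0824 -0.7233]
[ 0.437  -0.3465  0.0075] [-0.105   0.0735 -1.318 ]
26.7167 0.0916048183175926 [ 0.2134 -0.1376 -0.6695]
```

View pics/e_wrist.png

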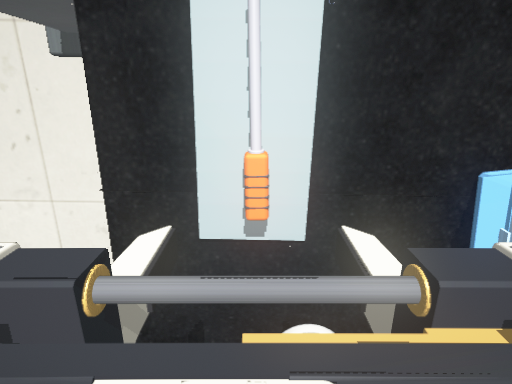

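View pics/e_side.png

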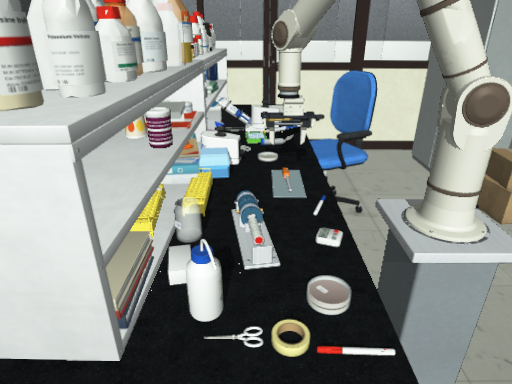

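View pics/e_scene.png

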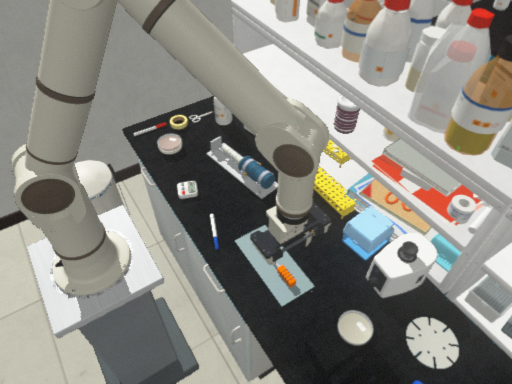

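The rod lies flat on the mat, with its handle at wrist pixel (257,185) and its tip inside the mat's outline in the side view. The tube's plug is at side pixel (258,240) on the rails. Jar, timer and carton are where they were, and the gripper is clear of everything, so I'll hand in.

```bash
python3 -c "
from bench import manip
manip.hand_in();print(manip.current_clock())"
```

```text
the job is handed in; nothing more can be done
the job is handed in; nothing more can be done
```

I pushed the tube out of the adapter with the rod and laid the rod back in its old place on the mat. I handed the job in at about 27 s of the 50 s allowed. The hand-in reports no verdict.

- **Insertion:** the tip went through the access hole without touching the edge and met the tube 12 mm in. It pushed with about 7 N through the plunger stretch, then the tube slid freely, and I stopped with the tip 130 mm in.
- **Tube:** its centre ended about 179 to 183 mm from the access hole and under 1 mm off to the side, lying on the rails. The required range is 174 to 230 mm.
- **Rod:** the last pictures show it lying on the mat with handle and tip inside the outline. The gripper was open and about 12 cm above it, touching nothing.
- **Other things:** jar, timer and carton look unmoved in the pictures; I did not measure them.

Some camera readings disagreed:
- **Camera agreement:** the scene and side cameras differed by 3 to 4 mm, and the wrist camera was off sideways by about 1.5 mm. I aligned the rod to the bore by comparing the two within the same picture.
- **Plug position at the start:** the side camera put the plug end about 5 mm further back than the rod's contact point implied. Either reading leaves the tube wholly out.

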